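# Glaze thickness check with a touch probe

## Task

Take the orange-handled probe out of its fork and zero it by resting its tip gently, for about half a second, inside the black ring on the round steel pad of the gauge stand. Then, with the probe upright, rest the tip in the same way inside the white ring of the green tile, then the amber (yellow-orange) tile, then the blue tile, without shoving the tiles. Finally hang the probe back upright in its fork, let go, and leave the other things on the bench where they are.

Things in the scene. Friction and masses are not known exactly. Their poses are not given: they have to be found in the camera images.
- probe: Loose touch probe, 0.1 kg, hanging upright in the fork. Origin: centre of the underside of its black collar (40 mm across, 5 thick); z up along it. Above: square orange handle 22 x 22 mm, z 5 to 61, faces square to its x and y; grip it from above at z 35 to 40; small cap to z 64. Below: 10 mm round steel sleeve to z -48, tapering to 6 mm at -60, then a thin spring stylus to -75.
- probe_tip (a point): Lowest point of the probe's brass ball tip (6 mm ball), on the probe's axis, 75 mm below the probe's origin while the stylus is out; it moves with the stylus.
- stylus_rod (a joint): How far the spring stylus is pushed up into the probe, m: 0 fully out, 0.010 fully in. Starts to move at about 1 N, about 5 N when fully in; past that the probe is rigid. Pressing it in by 2 to 8 mm is a gentle touch.
- gauge_stand: Grey gauge console, fixed to the bench. Origin: centre of its underside; base 110 (x) x 170 (y) x 16 mm high, with a small blank display. Its x points away from the robot at yaw 0. Near its +y end stands a post, 24 x 30 mm, centred 47 mm on the +x side of the fork point, carrying the dark steel fork; nothing on it is higher than 104 mm.
- fork (a point): Where the probe's origin sits when hung: middle of the slot, on top of the prongs, 100 mm above the bench; (-12, 45, 100) mm in the stand's frame. Two dark prongs 14 mm wide along the stand's x, gap 20 mm, open to -x, nothing above: lift the probe straight up out, lower it straight in. Lips 3.5 mm high start 30 mm to -x; the slot ends 25 mm to +x.
- zero_pad (a point): Centre of the top of the round steel zero pad (36 mm across), marked with a thin black ring of 8 mm inner radius; at (0, -55, 20) mm in the stand's frame.
- green_tile: Flat sample tile glazed green, 64 x 64 x 10 mm, 0.13 kg, lying loose on the bench. Origin: centre of its underside.
- green_mark (a point): Centre of the white ring (8 mm inner, 11 mm outer radius) on top of the green tile, 10 mm above the bench, 14 mm from the tile's centre along its x.
- amber_tile: Flat sample tile glazed amber, 64 x 64 x 10 mm, 0.13 kg, lying loose on the bench. Origin: centre of its underside.
- amber_mark (a point): Centre of the white ring (8 mm inner, 11 mm outer radius) on top of the amber tile, 10 mm above the bench, 14 mm from the tile's centre along its x.
- blue_tile: Flat sample tile glazed blue, 64 x 64 x 10 mm, 0.13 kg, lying loose on the bench. Origin: centre of its underside.
- blue_mark (a point): Centre of the white ring (8 mm inner, 11 mm outer radius) on top of the blue tile, 10 mm above the bench, 14 mm from the tile's centre along its x.
- oxide_jar_0: Bystander: small round jar with a dark red-brown body and black cap, 52 mm across, 70 mm high; origin under its centre.
- wood_rib: Bystander: flat rounded wooden rib, 48 x 104 x 8 mm; origin under its centre.
- kiln_ring: Bystander: flat cream ceramic ring, 68 mm across, 12 mm high; origin under its centre.
- marker: Bystander: purple marker pen lying along y, 17 x 132 x 17 mm; origin under its centre.
Not all that is in view belongs to the job. Of the things that look like the probe, the larger one is meant. Leave any pink look-alike of the amber_tile alone.

How it is judged:
On the way, in this order (a step that is already met when the one before it is completed fails the run):
1. the probe is lifted clear of its fork (z of probe in the frame of fork above 0.03 m), for 0.1 s.
2. the tip rests inside the ring of the zero pad (horizontal distance between probe_tip and zero_pad below 0.008 m and contact force between probe and gauge_stand above 0.5 N and value of joint stylus_rod above 0.0005 m), for 0.3 s.
3. the tip rests inside the white ring of the green tile, probe upright (horizontal distance between probe_tip and green_mark below 0.008 m and contact force between probe and green_tile above 0.5 N and value of joint stylus_rod above 0.0005 m and angle between probe's own z axis and vertical below 0.35 rad), for 0.3 s.
4. the tip rests inside the white ring of the amber tile, probe upright (horizontal distance between probe_tip and amber_mark below 0.008 m and contact force between probe and amber_tile above 0.5 N and value of joint stylus_rod above 0.0005 m and angle between probe's own z axis and vertical below 0.35 rad), for 0.3 s.
5. the tip rests inside the white ring of the blue tile, probe upright (horizontal distance between probe_tip and blue_mark below 0.008 m and contact force between probe and blue_tile above 0.5 N and value of joint stylus_rod above 0.0005 m and angle between probe's own z axis and vertical below 0.35 rad), for 0.3 s.
At the end, for the whole second after the job is handed in: The probe hangs upright (within 0.08 rad) and still in its fork, collar resting on the prongs (within 18 mm along and 10 mm across the slot, 3 mm in height), released; each tile lies within 15 mm and each bystander within 20 mm of where it was (x of probe in the frame of fork between -0.018 and 0.018 m and y of probe in the frame of fork between -0.01 and 0.01 m and z of probe in the frame of fork between -0.003 and 0.003 m and angle between probe's own z axis and vertical below 0.08 rad and linear speed of probe below 0.02 m/s and contact force between probe and gauge_stand above 0.2 N and distance of each of green_tile, amber_tile, blue_tile from where it was at the start of the episode below 0.015 m and distance of each of oxide_jar_0, wood_rib, kiln_ring, marker from where it was at the start of the episode below 0.02 m); the robot touches nothing.
It fails at once if the probe is pressed onto a tile with more than 20 N (contact force between probe and green_tile above 20 N or contact force between probe and amber_tile above 20 N or contact force between probe and blue_tile above 20 N).
It fails at once if the probe's tip is pressed onto the zero pad with more than 20 N (contact force between probe and gauge_stand above 20 N and value of joint stylus_rod above 0.005 m).
It fails at once if a tile is shoved more than 15 mm (distance of any of green_tile, amber_tile, blue_tile from where it was at the start of the episode above 0.015 m).
It fails at once if a bystander is moved more than 20 mm (distance of any of oxide_jar_0, wood_rib, kiln_ring, marker from where it was at the start of the episode above 0.02 m).
It also fails if it takes over 58 s, if anything falls off the work surface, if the arm or the gripper's body presses on something with over 40 N, if the wrist force passes 120 N, or if a joint passes its speed limit or range.

## Robot

A 6-joint arm with a two-finger parallel gripper is mounted at the origin on a cart in front of the work surface, level with it; the furniture and walls round the work are solid. World frame = base frame: x ahead of the robot, y to its left, z up, the work surface at z = 0. Lengths are in m, angles in rad, forces in N, time in s.
With the tool pointing down it reaches from about 0.275 to 0.875 m from the base axis. Payload 12.5 kg.
Tool frame: the origin (TCP) lies at the centre of the arm's flange, where the gripper is bolted on; the fingertips stand 173 mm ahead of it and the grasp point (between the pads) lies 155 mm ahead of it; z points along the fingers, y is the direction in which the jaws open and shut (so a half turn about z gives the same grasp; the last joint's range is limited). The gripper opens to 85 mm and grips with 20 to 120 N. Pads are 22 mm wide; open, the fingers measure 114 mm over their backs; the gripper's body (76 mm by 85 mm) begins 54 mm behind the grasp point. The pads swing forward as they close: fully open they stand 13 mm farther back than shut.
Start: joints at [-1.263, 0.351, 1.652, -0, 1.139, -0.085], TCP at [0.211, -0.508, 0.405] pointing down, gripper open.
Joint ranges: [-2.75, 2.75], [-0.79, 2.1], [0.01, 2.65], [-1.57, 4.71], [0.07, 3.14], [-2.87, 2.87]. Speed limits (rad/s): [2.22, 2.22, 2.79, 3.14, 3.14, 3.14].

## Interface

Orientations are given as a unit quaternion [x, y, z, w].
In Python, from cell import bot, read_camera gives the robot as it stands.
- The arm moves only by the tool move_arm, never from a script. Its argument "targets" is text: rows parted by semicolons, each of 5 numbers parted by spaces: the shift along the tool's x, y, z in m, then the turn about the tool's z in degrees, then the opening, from 0 (shut) to 1 (fully open). In form: tx ty tz turn grip; .... A call has 1 to 10 rows; each row shifts and turns the commanded pose from where the row before left it, along the tool's axes as they then stand; what a row does not reach is not made up. A row lasts 1/12 s, in which the tool goes at most 41.7 mm and 7.16 degrees, less where a joint would pass 70% of its speed; a pose out of reach is approached as far as the arm can. A call is refused whole if a number of a shift passes 0.0417 or a number of a turn 7.16, either way. A call with a gripper value outside its range is refused whole. The fingers move at their own pace and stop on an object; the grip force is fixed at half the most. Time passes only in rows, so rows that do not move let the fingers close. It gives the time, the measured TCP pose, the force and the opening at its end, in the units of the state.
- bot.read_state(): the state, without advancing time (a new reading comes with each control period).
- read_camera(name): name is "side" or "top"; returns a dict with "img" (400x640x3 uint8, blue, green, red), "fx", "fy", "cx", "cy" (pixels), "pose" (4x4, takes a point from camera to world coordinates). Camera axes: x right, y down, z forward; pixel columns grow to the right and rows downward; lengths in m; the calibration is good to about 2 mm. A picture is of the moment at which its call begins. There is no depth.
- bot.close_job(): hands the job in, once; it reports no verdict.
The state is a dict: "time": time; "joint_positions": joint angles; "qd": joint speeds; "joint_efforts": joint torques, N m; "tool_pos": TCP position; "ee_rot": TCP orientation; "ft_force": force on the tool from outside, world axes, zero at the start; "moment": the same for the moment, N m; "grip_width": opening from 0.0 (shut) to 1.0 (fully open).
Only numpy, scipy, OpenCV 4.12 (cv2) and the standard library are available. Lean on these libraries where they do the work, as an engineer would, in place of code of your own. Each camera call takes 0.05 s, during which the arm holds its last target. There are 200 camera calls.

## Working session

There is one attempt and no reset: what is moved stays moved. The work goes in short steps, Python scripts to look and compute and a tool call to move; the robot and the scene stay as the last step left them, time stands still between calls to the robot, and variables do not carry over. Pictures are saved under pics/ and viewed, about 8 in all and at most 12, crops included, and the job is handed in when it is done.

Besides the shell and the picture viewer there is one more tool, called after "Request:" by a JSON object that holds its "op" and its "data". move_arm: Moves the arm, as the interface text tells. Its arguments: {"type":"object","properties":{"targets":{"type":"string"}},"required":["targets"]}

```bash
ls; mkdir -p pics; python3 - <<'E'
from cell import bot, read_camera
import cv2
print(bot.read_state())
for n in("top","side"):
    c=read_camera(n); cv2.imwrite(f"pics/{n}0.png",c["img"]); print(n,c["fx"],c["fy"],c["cx"],c["cy"],c["pose"])
E
```

```text
pics
{'time': 0.0, 'joint_positions': array([-1.26260901e+00,  3.51236668e-01,  1.65244528e+00,  3.65623232e-05,
        1.13911493e+00, -8.45813205e-02]), 'qd': array([-2.20259584e-03, -1.13403935e-03,  4.83130603e-04,  5.50003139e-04,
        3.24725333e-05,  6.87941768e-04]), 'joint_efforts': array([-9.38365738e-04, -5.06107056e+01, -2.91407329e+01, -2.44956564e-04,
        4.37689494e-03,  2.12427631e-05]), 'tool_pos': array([ 0.21050559, -0.5079736 ,  0.40415001]), 'ee_rot': array([ 9.80779811e-01,  1.95116887e-01, -5.06819819e-05, -6.00205440e-04]), 'ft_force': array([ 0.41056875, -0.43319271,  0.50488061]), 'moment': array([ 0.04070765, -0.00711092, -0.03571689]), 'grip_width': 0.9988416716048346}
top 430.9194439054524 430.9194439054524 321.5903582117988 196.3642435130984 [[-1.05480111e-02 -9.97399639e-01  7.12930517e-02  4.62325240e-01]
 [-9.99943930e-01  1.05879346e-02  1.82100277e-04 -3.49677634e-02]
 [-9.36472920e-04 -7.12871335e-02 -9.97455396e-01  1.06188754e+00]
 [ 0.00000000e+00  0.00000000e+00  0.00000000e+00  1.00000000e+00]]
side 465.6291346375505 465.6291346375505 311.5130909864748 199.99049378997643 [[-0.79722678 -0.48490656  0.35957626  0.02700386]
 [-0.60337299  0.62105581 -0.50023066  0.62462203]
 [ 0.0192482  -0.61575588 -0.78770185  1.12168086]
 [ 0.          0.          0.          1.        ]]
```

View pics/top0.png

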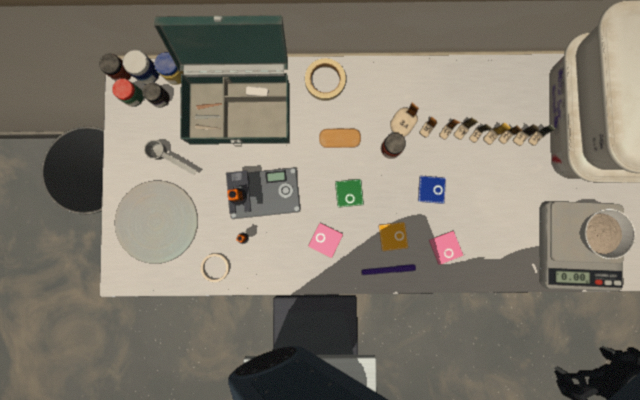

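View pics/side0.png

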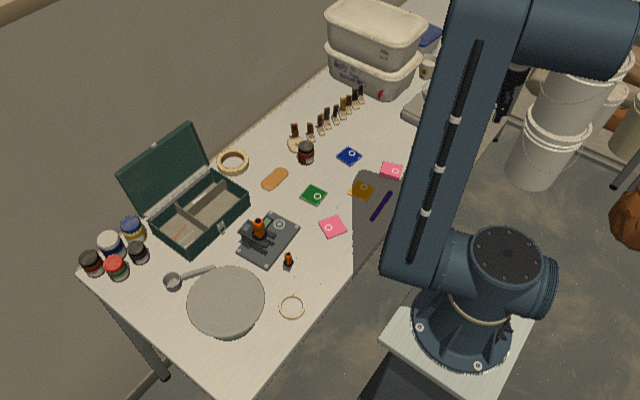

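The top view shows the larger orange probe at (236,195) on the stand and a small orange look-alike at (243,238). The zero pad is at (285,190). Tiles: green (349,193), amber (393,236, in shadow), blue (432,189). The pink decoys are at (325,239) and (447,247). I choose the probe at (236,195) and check it in a close crop.

```bash
cat > h.py <<'E'
import numpy as np, cv2
from cell import bot, read_camera
def ray(c,u,v):
    T=c["pose"]; return T[:3,3], T[:3,:3]@np.array([(u-c["cx"])/c["fx"],(v-c["cy"])/c["fy"],1])
def plane(c,uv,z):
    o,d=ray(c,*uv); return (o+d*(z-o[2])/d[2])[:3]
def proj(c,p):
    T=c["pose"]; q=T[:3,:3].T@(np.array(p)-T[:3,3]); return np.array([c["fx"]*q[0]/q[2]+c["cx"],c["fy"]*q[1]/q[2]+c["cy"]])
def tri(a,ua,b,ub):
    A=[];B=[]
    for c,u in((a,ua),(b,ub)):
        o,d=ray(c,*u); d/=np.linalg.norm(d); P=np.eye(3)-np.outer(d,d); A.append(P);B.append(P@o)
    return np.linalg.lstsq(np.vstack(A),np.hstack(B),rcond=None)[0]
HSV={"green":((50,100,30),(80,255,255)),"amber":((15,140,50),(24,255,255)),"blue":((108,140,50),(125,255,255))}
def tile(c,name):
    """ring centre + tile box in pixels"""
    h=cv2.cvtColor(c["img"],cv2.COLOR_BGR2HSV); m=cv2.inRange(h,*HSV[name])
    cs,_=cv2.findContours(m,cv2.RETR_EXTERNAL,cv2.CHAIN_APPROX_NONE)
    out=[]
    for k in cs:
        if not 300<cv2.contourArea(k)<1600: continue
        t=np.zeros_like(m); cv2.drawContours(t,[cv2.convexHull(k)],-1,255,-1)
        # white = low saturation, weighted
        w=np.clip(170-h[...,1].astype(float),0,None)*(cv2.erode(t,np.ones((3,3)))>0)
        ys,xs=np.nonzero(w>40)
        out.append((cv2.minAreaRect(k),(xs.mean(),ys.mean()) if len(xs) else None,((xs.min()+xs.max())/2,(ys.min()+ys.max())/2) if len(xs) else None,len(xs)))
    return out
E
python3 - <<'E'
from h import *
t=read_camera("top"); s=read_camera("side")
for n in HSV:
    for nm,c in(("top",t),("side",s)):
        for r in tile(c,n):
            print(n,nm,np.round(r[0][0],1),np.round(r[0][1],1),round(r[0][2],1),r[1:]);
            print("   centre",plane(c,r[0][0],.01).round(4),"ring",plane(c,r[1],.01).round(4) if r[1] else None)
a=cv2.resize(t["img"][155:255,215:315],(400,400),interpolation=cv2.INTER_CUBIC)
b=cv2.resize(s["img"][195:295,220:320],(400,400),interpolation=cv2.INTER_CUBIC)
cv2.imwrite("pics/crop1.png",np.hstack([a,b]))
E
```

```text
green top [348.9 192.5] [24.2 23.8] 84.3 ((np.float64(349.4032258064516), np.float64(196.8709677419355)), (np.float64(349.0), np.float64(192.5)), 124)
   centre [ 0.5464 -0.1017  0.01  ] ring [ 0.5355 -0.1028  0.01  ]
amber top [393.  236.1] [25.6 25.2] 81.9 ((np.float64(398.70588235294116), np.float64(235.50980392156862)), (np.float64(398.5), np.float64(235.5)), 51)
   centre [ 0.4389 -0.2074  0.01  ] ring [ 0.4401 -0.2212  0.01  ]
amber top [340.  137.5] [17. 38.] 90.0 (None, None, 0)
   centre [ 0.6829 -0.0818  0.01  ] ring None
blue top [431.8 189. ] [23.6 23.3] 3.8 ((np.float64(437.5263157894737), np.float64(189.53947368421052)), (np.float64(437.5), np.float64(189.5)), 76)
   centre [ 0.5527 -0.3048  0.01  ] ring [ 0.5513 -0.3189  0.01  ]
```

View pics/crop1.png

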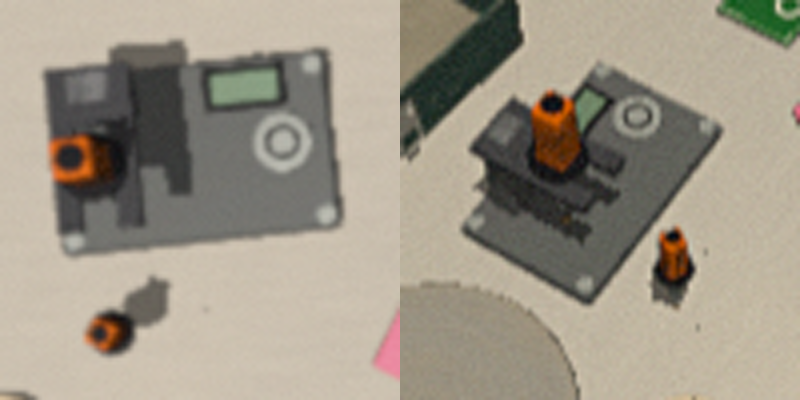

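The crop confirms the large orange probe hanging in the fork (cap at top px ≈(232,194), side ≈(258,221)). The small one stands loose in front of the stand. The zero pad is at top (285.4,189.9), side (279.1,223.6).

```bash
sed -i 's/300<cv2/110<cv2/; s/170-h\[...,1\]/130-h[...,1]/' h.py; python3 - <<'E'
from h import *
t=read_camera("top"); s=read_camera("side")
for n in HSV:
    for nm,c in(("top",t),("side",s)):
        for r in tile(c,n):
            if r[1]: print(n,nm,"centre",plane(c,r[0][0],.01).round(4),"ring",plane(c,r[1],.01).round(4),plane(c,r[2],.01).round(4),r[3])
P=lambda x,y:(215+(x+.5)/4-.5,155+(y+.5)/4-.5)
S=lambda x,y:(220+(x-400+.5)/4-.5,195+(y+.5)/4-.5)
TR,BR,BL=[plane(t,P(*q),.016) for q in((326,50),(340,228),(68,255))]
print("corners",TR,BR,BL,np.linalg.norm(BL-BR),np.linalg.norm(TR-BR))
d=BL-BR; yaw=np.arctan2(-d[0],d[1]); e=TR-BR; print("yaw",np.degrees(yaw),np.degrees(np.arctan2(e[1],e[0])),"mid",(TR+BL)/2)
pad=[plane(t,P(283,141.5),.02),plane(s,S(637,116),.02)]; print("pad",pad,tri(t,P(283,141.5),s,S(637,116)))
cap=[plane(t,P(69,157),.164),plane(s,S(554,104),.164)]; print("cap",cap,tri(t,P(69,157),s,S(554,104)))
R=np.array([[np.cos(yaw),-np.sin(yaw)],[np.sin(yaw),np.cos(yaw)]])
p=np.mean(pad,0)[:2]; print("fork from pad",p+R@[-.012,.1], "centre",p+R@[0,.055])
E
```

```text
green top centre [ 0.5464 -0.1017  0.01  ] ring [ 0.5323 -0.1029  0.01  ] [ 0.5328 -0.103   0.01  ] 77
green side centre [ 0.5428 -0.1004  0.01  ] ring [ 0.5309 -0.1045  0.01  ] [ 0.5306 -0.104   0.01  ] 35
amber top centre [ 0.4389 -0.2074  0.01  ] ring [ 0.4392 -0.2205  0.01  ] [ 0.4401 -0.2207  0.01  ] 19
amber side centre [ 0.4359 -0.206   0.01  ] ring [ 0.4321 -0.2229  0.01  ] [ 0.432  -0.2238  0.01  ] 3
blue top centre [ 0.5528 -0.3048  0.01  ] ring [ 0.5515 -0.3193  0.01  ] [ 0.5514 -0.3188  0.01  ] 69
blue side centre [ 0.5506 -0.3039  0.01  ] ring [ 0.5495 -0.3191  0.01  ] [ 0.5505 -0.3213  0.01  ] 24
corners [0.60941785 0.02673386 0.016     ] [0.50051151 0.0189278  0.016     ] [0.4858882  0.18393436 0.016     ] 0.16565327426536303 0.10918574322471564
yaw 5.064470247299436 4.09976678515601 mid [0.54765303 0.10533411 0.016     ]
pad [array([0.55320991, 0.05293967, 0.02      ]), array([0.55191301, 0.05194298, 0.02      ])] [0.55250174 0.05247293 0.02027791]
cap [array([0.53370838, 0.15265749, 0.164     ]), array([0.53033459, 0.15172467, 0.164     ])] [0.53239754 0.15194247 0.16297116]
fork from pad [0.53178064 0.1509916 ] centre [0.54770624 0.1072266 ]
```

Request:
{"op": "move_arm", "data": {"targets": "0 0 0 5.9 1; 0 0 0 5.9 1; 0 0 0 5.9 1; 0 0 0 0 1"}}

```text
time: 0.63
tool_pos: [0.2105, -0.5081, 0.4046]
ee_rot: [0.999, 0.04, -0.0, -0.0]
ft_force: [-0.2, -1.2, 0.3]
grip_width: 0.998
```

```bash
cat >> h.py <<'E'
from scipy.spatial.transform import Rotation as Ro
def go(p):
    """shift to TCP goal p along tool axes, mm"""
    s=bot.read_state(); R=Ro.from_quat(s["ee_rot"]); d=R.inv().apply(np.array(p)-s["tool_pos"])*1000
    x=R.as_matrix()[:,0]
    print("t",round(s["time"],2),"tcp",s["tool_pos"].round(4),"yaw",round(np.degrees(np.arctan2(x[1],x[0])),2),"F",s["ft_force"].round(2),"grip",round(s["grip_width"],3),"shift mm",d.round(1),"rows",round(np.linalg.norm(d)/41,1))
E
python3 -c "
from h import *
go((.532,.152,.39))"
```

```text
t 0.63 tcp [ 0.2105 -0.5081  0.4046] yaw 4.54 F [-0.19 -1.24  0.28] grip 0.998 shift mm [ 372.7 -632.5   14.7] rows 17.9
```

Request:
{"op": "move_arm", "data": {"targets": "0.010 -0.0170 0 0 1; 0.0186 -0.0316 0 0 1; 0.0186 -0.0316 0 0 1; 0.0186 -0.0316 0 0 1; 0.0186 -0.0316 0 0 1; 0.0186 -0.0316 0 0 1; 0.0186 -0.0316 0 0 1; 0.0186 -0.0316 0 0 1; 0.0186 -0.0316 0 0 1; 0.0186 -0.0316 0 0 1"}}

```text
time: 1.47
tool_pos: [0.3624, -0.1912, 0.4049]
ee_rot: [0.999, 0.044, 0.0, 0.0]
ft_force: [1.4, -0.4, -0.4]
grip_width: 0.998
```

Request:
{"op": "move_arm", "data": {"targets": "0.0186 -0.0316 0 0 1; 0.0186 -0.0316 0 0 1; 0.0186 -0.0316 0 0 1; 0.0186 -0.0316 0 0 1; 0.0186 -0.0316 0 0 1; 0.0186 -0.0316 0 0 1; 0.0186 -0.0316 0 0 1; 0.0186 -0.0316 0 0 1; 0.0186 -0.0316 0 0 1; 0.010 -0.017 0 0 1"}}

```text
time: 2.3
tool_pos: [0.5145, 0.1254, 0.4047]
ee_rot: [0.999, 0.045, 0.0, -0.0]
ft_force: [-0.3, 0.0, 0.7]
grip_width: 0.997
```

```bash
python3 - <<'E'
from h import *
go((.532,.152,.34)); t=read_camera("top"); s=read_camera("side")
print(proj(t,(.532,.152,.164)))
a=cv2.resize(t["img"][145:245,195:295],(400,400),interpolation=cv2.INTER_CUBIC)
b=cv2.resize(s["img"][170:270,210:310],(400,400),interpolation=cv2.INTER_CUBIC)
cv2.imwrite("pics/crop2.png",np.hstack([a,b]))
for n in HSV:
    for nm,c in(("top",t),("side",s)):
        for r in tile(c,n):
            if r[1] and r[3]>2: print(n,nm,"centre",plane(c,r[0][0],.01).round(4),"ring",plane(c,r[1],.01).round(4),plane(c,r[2],.01).round(4),r[3])
E
```

```text
t 2.3 tcp [0.5145 0.1254 0.4047] yaw 5.12 F [-0.34  0.02  0.72] grip 0.997 shift mm [ 19.8 -24.9  64.7] rows 1.8
[232.18605551 194.68662751]
green top centre [ 0.5465 -0.1017  0.01  ] ring [ 0.5321 -0.1028  0.01  ] [ 0.5328 -0.103   0.01  ] 78
green side centre [ 0.5434 -0.1025  0.01  ] ring [ 0.5309 -0.1045  0.01  ] [ 0.5306 -0.104   0.01  ] 35
amber top centre [ 0.4392 -0.2073  0.01  ] ring [ 0.44   -0.2209  0.01  ] [ 0.4413 -0.222   0.01  ] 35
amber side centre [ 0.4359 -0.206   0.01  ] ring [ 0.4361 -0.2244  0.01  ] [ 0.438  -0.2216  0.01  ] 8
blue top centre [ 0.5528 -0.3048  0.01  ] ring [ 0.5515 -0.3193  0.01  ] [ 0.5514 -0.3188  0.01  ] 69
blue side centre [ 0.5496 -0.3038  0.01  ] ring [ 0.549  -0.3193  0.01  ] [ 0.5492 -0.3223  0.01  ] 23
```

View pics/crop2.png

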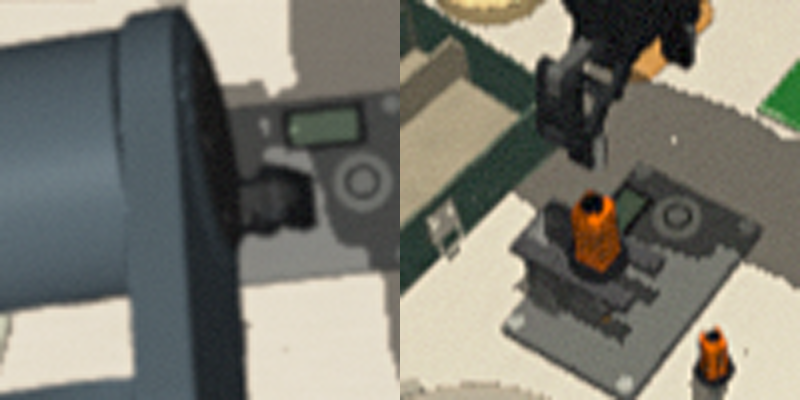

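Side crop shows the open gripper beside/above the probe (cap at crop (594,205)). Arm hides the probe from the top camera. Moving over it.

Request:
{"op": "move_arm", "data": {"targets": "0.010 -0.0125 0.020 0 1; 0.010 -0.0125 0.030 0 1; 0 0 0.012 0 1; 0 0 0 0 1; 0 0 0 0 1"}}

```text
time: 2.82
tool_pos: [0.5313, 0.1483, 0.3427]
ee_rot: [0.999, 0.043, -0.001, 0.0]
ft_force: [0.6, -0.1, 0.4]
grip_width: 0.997
```

```bash
python3 - <<'E'
from h import *
go((.532,.152,.292)); s=read_camera("side")
b=cv2.resize(s["img"][150:270,200:320],(600,600),interpolation=cv2.INTER_CUBIC)
cv2.imwrite("pics/crop3.png",b)
E
```

```text
t 2.82 tcp [0.5313 0.1483 0.3427] yaw 4.89 F [ 0.55 -0.12  0.38] grip 0.997 shift mm [ 1.1 -3.6 50.7] rows 1.2
```

View pics/crop3.png

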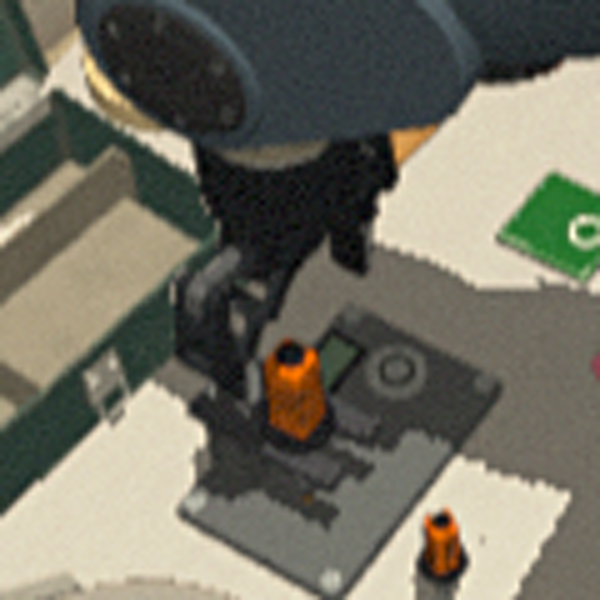

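The gripper straddles the probe from above, jaws along the stand's y, handle between the fingers (cap at crop (292,353)). Descending and closing.

Request:
{"op": "move_arm", "data": {"targets": "0.001 -0.0035 0.012 0 1; 0 0 0.020 0 1; 0 0 0.015 0 1; 0 0 0.0035 0 1; 0 0 0 0 1; 0 0 0 0 0.55; 0 0 0 0 0.4; 0 0 0 0 0.3; 0 0 0 0 0.2; 0 0 0 0 0.1"}}

```text
time: 3.7
tool_pos: [0.5322, 0.1525, 0.2927]
ee_rot: [0.999, 0.042, 0.0, -0.0]
ft_force: [-0.8, -0.3, 0.7]
grip_width: 0.299
```

Request:
{"op": "move_arm", "data": {"targets": "0 0 0 0 0; 0 0 0 0 0; 0 0 0 0 0; 0 0 0 0 0"}}

```text
time: 4.03
tool_pos: [0.5322, 0.1525, 0.2926]
ee_rot: [0.999, 0.042, 0.0, -0.0]
ft_force: [-1.9, -1.1, 5.9]
grip_width: 0.25
```

```bash
python3 - <<'E'
from h import *
go((.532,.152,.292)); s=read_camera("side")
b=cv2.resize(s["img"][150:270,200:320],(600,600),interpolation=cv2.INTER_CUBIC)
cv2.imwrite("pics/crop4.png",b)
E
```

```text
t 4.03 tcp [0.5322 0.1525 0.2926] yaw 4.81 F [-1.91 -1.07  5.9 ] grip 0.25 shift mm [-0.3  0.5  0.6] rows 0.0
```

View pics/crop4.png

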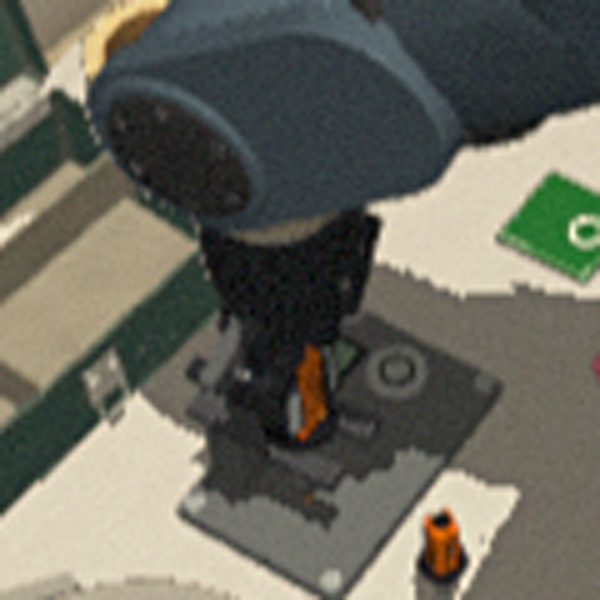

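Gripped at 0.25 opening (≈21 mm, handle width). The crop shows the handle between the pads at (312,390), probe upright. Lifting and crossing to the pad.

Request:
{"op": "move_arm", "data": {"targets": "0 0 -0.010 0 0; 0 0 -0.025 0 0; 0 0 -0.030 0 0; 0 0 -0.025 0 0; 0 0 -0.005 0 0; 0 0 0 0 0; 0 0 0 0 0"}}

```text
time: 4.67
tool_pos: [0.5318, 0.1524, 0.3865]
ee_rot: [0.999, 0.042, -0.0, 0.0]
ft_force: [0.2, -0.2, -2.3]
grip_width: 0.253
```

```bash
python3 - <<'E'
from h import *
go((.5525,.0525,.30)); s=read_camera("side")
b=cv2.resize(s["img"][130:250,200:320],(600,600),interpolation=cv2.INTER_CUBIC)
cv2.imwrite("pics/crop5.png",b)
E
```

```text
t 4.67 tcp [0.5318 0.1524 0.3865] yaw 4.81 F [ 0.2  -0.18 -2.25] grip 0.253 shift mm [ 12.3 101.3  86.5] rows 3.3
```

View pics/crop5.png

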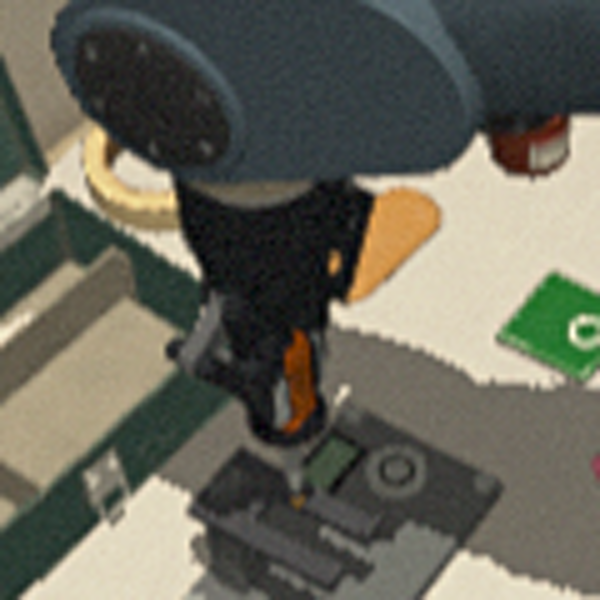

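Probe is lifted, upright; the brass tip is visible at crop (298,502), i.e. side px (259.2,230).

Request:
{"op": "move_arm", "data": {"targets": "0.0013 0.010 0 0 0; 0.003 0.025 0 0 0; 0.003 0.025 0 0 0; 0.003 0.025 0 0 0; 0.002 0.013 0.010 0 0; 0 0.0033 0.030 0 0; 0 0 0.025 0 0; 0 0 0.010 0 0; 0 0 0 0 0; 0 0 0 0 0"}}

```text
time: 5.55
tool_pos: [0.553, 0.0526, 0.312]
ee_rot: [0.999, 0.042, -0.0, -0.0]
ft_force: [0.1, -0.6, -0.5]
grip_width: 0.251
```

```bash
python3 - <<'E'
from h import *
s=read_camera("side")
print("tip lifted est", plane(s,(259.2,230.),.122), "expected .5318 .1524")
go((.5525,.0525,.2876)); t=read_camera("top")
b=cv2.resize(s["img"][170:270,220:320],(400,400),interpolation=cv2.INTER_CUBIC)
a=cv2.resize(t["img"][145:245,235:335],(400,400),interpolation=cv2.INTER_CUBIC)
cv2.imwrite("pics/crop6.png",np.hstack([a,b]))
E
```

```text
tip lifted est [0.5306011  0.15172646 0.122     ] expected .5318 .1524
t 5.6 tcp [0.5532 0.0527 0.3129] yaw 4.83 F [-0.07  0.8  -1.52] grip 0.251 shift mm [-0.8  0.1 25.3] rows 0.6
```

View pics/crop6.png

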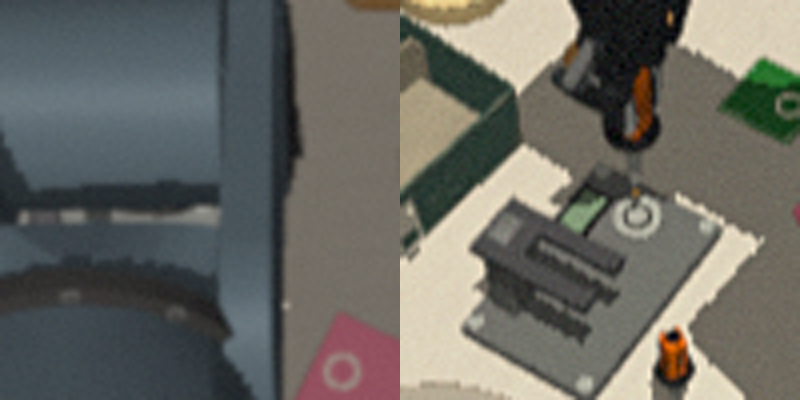

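The tip is at crop (636,190), directly above the pad's ring (638,216). The measured tip agrees with the TCP within 1–2 mm. Pressing gently.

Request:
{"op": "move_arm", "data": {"targets": "-0.0008 0 0.010 0 0; 0 0 0.008 0 0; 0 0 0.004 0 0; 0 0 0.003 0 0; 0 0 0.002 0 0; 0 0 0.002 0 0; 0 0 0 0 0; 0 0 0 0 0"}}

```text
time: 6.32
tool_pos: [0.5521, 0.0525, 0.2833]
ee_rot: [0.999, 0.042, -0.0, -0.0]
ft_force: [-1.3, -1.1, 1.9]
grip_width: 0.251
```

```bash
python3 - <<'E'
from h import *
go((.5525,.0525,.2876)); s=read_camera("side")
b=cv2.resize(s["img"][190:260,245:315],(560,560),interpolation=cv2.INTER_CUBIC)
cv2.imwrite("pics/crop7.png",b)
E
```

```text
t 6.32 tcp [0.5521 0.0525 0.2833] yaw 4.8 F [-1.35 -1.06  1.94] grip 0.251 shift mm [ 0.4  0.  -4.3] rows 0.1
```

View pics/crop7.png

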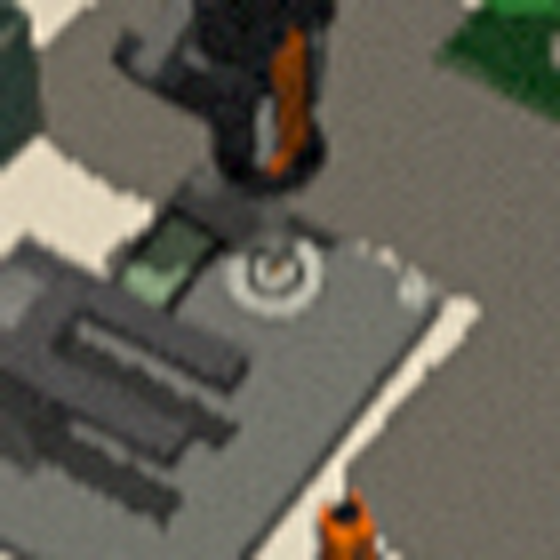

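The tip sits at the centre of the black ring (275,270), stylus pressed about 4 mm at about 3 N. Hold a bit longer, lift, go to green.

Request:
{"op": "move_arm", "data": {"targets": "0 0 0 0 0; 0 0 0 0 0; 0 0 0 0 0; 0 0 0 0 0; 0 0 -0.010 0 0; 0 0 -0.020 0 0; 0 0 -0.015 0 0; 0 0 0 0 0"}}

```text
time: 7.03
tool_pos: [0.5529, 0.0525, 0.3316]
ee_rot: [0.999, 0.042, 0.003, 0.0]
ft_force: [0.2, -1.4, 0.1]
grip_width: 0.25
```

```bash
python3 - <<'E'
from h import *
go((.532,-.1032,.30))
E
```

```text
t 7.03 tcp [0.5529 0.0525 0.3316] yaw 4.81 F [ 0.23 -1.36  0.11] grip 0.25 shift mm [-34.  153.4  31.4] rows 3.9
```

Request:
{"op": "move_arm", "data": {"targets": "-0.003 0.012 0 0 0; -0.006 0.028 0 0 0; -0.007 0.030 0 0 0; -0.007 0.030 0 0 0; -0.006 0.028 0 0 0; -0.004 0.018 0 0 0; -0.001 0.0074 0.012 0 0; 0 0 0.015 0 0; 0 0 0 0 0; 0 0 0 0 0"}}

```text
time: 7.87
tool_pos: [0.5307, -0.103, 0.2999]
ee_rot: [0.999, 0.042, -0.001, -0.0]
ft_force: [0.4, -0.1, -0.8]
grip_width: 0.25
```

```bash
python3 - <<'E'
from h import *
go((.532,-.1032,.2776)); s=read_camera("side")
p=proj(s,(.532,-.1032,.01)).astype(int); print(p)
b=cv2.resize(s["img"][p[1]-50:p[1]+30,p[0]-40:p[0]+40],(560,560),interpolation=cv2.INTER_CUBIC)
cv2.imwrite("pics/crop8.png",b)
E
```

```text
t 7.87 tcp [ 0.5307 -0.103   0.2999] yaw 4.81 F [ 0.35 -0.13 -0.8 ] grip 0.25 shift mm [ 1.3  0.4 22.3] rows 0.5
[316 195]
```

View pics/crop8.png

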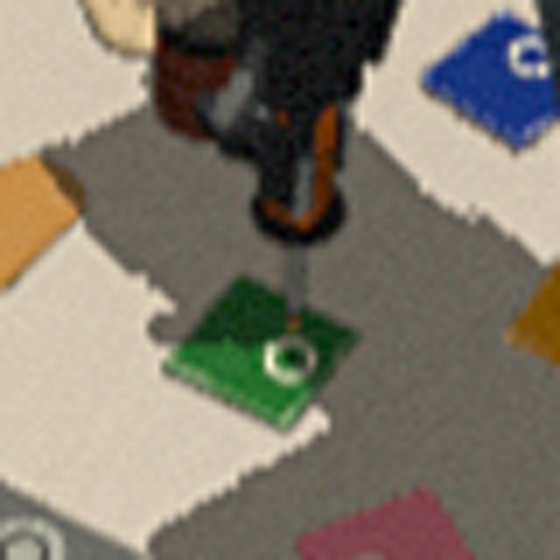

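The tip (293,325) is right above the ring (291,357). Pressing on green.

Request:
{"op": "move_arm", "data": {"targets": "0.001 0 0.010 0 0; 0 0 0.008 0 0; 0 0 0.003 0 0; 0 0 0.002 0 0; 0 0 0.0018 0 0; 0 0 0.0015 0 0; 0 0 0 0 0; 0 0 0 0 0; 0 0 0 0 0; 0 0 0 0 0"}}

```text
time: 8.75
tool_pos: [0.5321, -0.1031, 0.2751]
ee_rot: [0.999, 0.042, 0.0, 0.0]
ft_force: [-1.0, 1.6, 1.7]
grip_width: 0.255
```

```bash
python3 - <<'E'
from h import *
go((.532,-.1032,.2776)); s=read_camera("side")
p=(316,195)
b=cv2.resize(s["img"][p[1]-50:p[1]+30,p[0]-40:p[0]+40],(560,560),interpolation=cv2.INTER_CUBIC)
cv2.imwrite("pics/crop9.png",b)
E
```

```text
t 8.75 tcp [ 0.5321 -0.1031  0.2751] yaw 4.8 F [-0.96  1.65  1.67] grip 0.255 shift mm [-0.1  0.1 -2.5] rows 0.1
```

View pics/crop9.png

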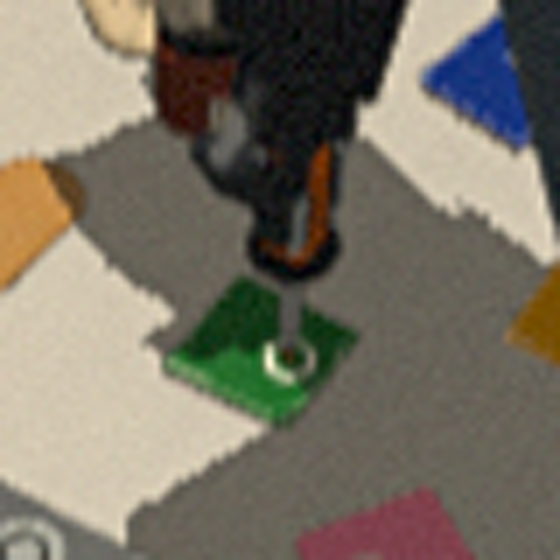

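The tip is in the white ring (290,355). Press 1.5 mm more and hold, then lift.

Request:
{"op": "move_arm", "data": {"targets": "0 0 0.0015 0 0; 0 0 0 0 0; 0 0 0 0 0; 0 0 0 0 0; 0 0 0 0 0; 0 0 0 0 0; 0 0 -0.010 0 0; 0 0 -0.020 0 0; 0 0 -0.010 0 0; 0 0 0 0 0"}}

```text
time: 9.63
tool_pos: [0.5326, -0.1033, 0.3159]
ee_rot: [0.999, 0.042, 0.002, 0.001]
ft_force: [0.5, 0.6, -0.7]
grip_width: 0.254
```

```bash
python3 - <<'E'
from h import *
go((.440,-.221,.30))
E
```

```text
t 9.63 tcp [ 0.5326 -0.1033  0.3159] yaw 4.81 F [ 0.51  0.55 -0.74] grip 0.254 shift mm [-102.2  109.5   15.6] rows 3.7
```

Request:
{"op": "move_arm", "data": {"targets": "-0.008 0.009 0 0 0; -0.018 0.019 0 0 0; -0.020 0.0215 0 0 0; -0.020 0.0215 0 0 0; -0.018 0.019 0 0 0; -0.012 0.0125 0 0 0; -0.006 0.007 0.007 0 0; 0 0 0.009 0 0; 0 0 0 0 0; 0 0 0 0 0"}}

```text
time: 10.47
tool_pos: [0.4398, -0.2202, 0.2963]
ee_rot: [0.999, 0.042, -0.001, -0.001]
ft_force: [0.5, -0.1, -1.3]
grip_width: 0.249
```

```bash
python3 - <<'E'
from h import *
go((.440,-.221,.2776)); s=read_camera("side"); t=read_camera("top")
p=proj(s,(.44,-.221,.01)).astype(int); print(p)
b=cv2.resize(s["img"][p[1]-50:p[1]+30,p[0]-40:p[0]+40],(400,400),interpolation=cv2.INTER_CUBIC)
q=proj(t,(.44,-.221,.01)).astype(int)
a=cv2.resize(t["img"][q[1]-40:q[1]+40,q[0]-40:q[0]+40],(400,400),interpolation=cv2.INTER_CUBIC)
cv2.imwrite("pics/crop10.png",np.hstack([a,b]))
E
```

```text
t 10.47 tcp [ 0.4398 -0.2202  0.2963] yaw 4.83 F [ 0.52 -0.13 -1.29] grip 0.249 shift mm [ 0.2  0.9 18.7] rows 0.5
[362 186]
```

View pics/crop10.png

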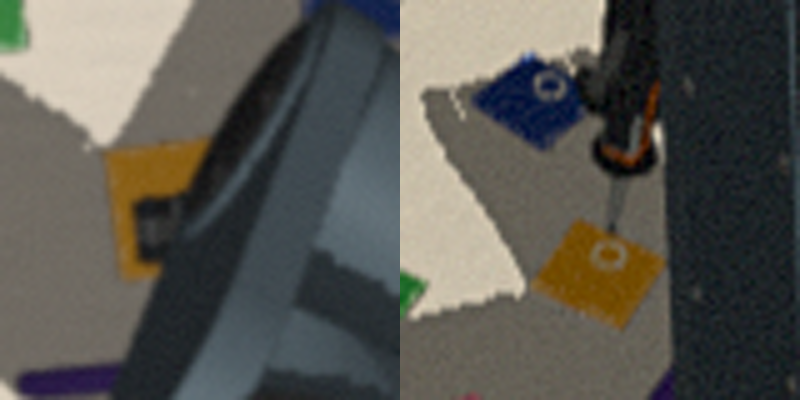

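The side crop shows the tip (611,232) above the amber ring (608,255). 10 views used. Press 18.7 + 4 mm.

Request:
{"op": "move_arm", "data": {"targets": "0 0.0008 0.008 0 0; 0 0 0.006 0 0; 0 0 0.003 0 0; 0 0 0.002 0 0; 0 0 0.002 0 0; 0 0 0.002 0 0; 0 0 0 0 0; 0 0 0 0 0"}}

```text
time: 11.23
tool_pos: [0.4397, -0.2216, 0.2745]
ee_rot: [0.999, 0.042, 0.0, -0.0]
ft_force: [-1.0, 1.5, 0.9]
grip_width: 0.251
```

```bash
python3 - <<'E'
from h import *
go((.440,-.221,.2776))
s=read_camera("side")
for r in tile(s,"amber"):
    if r[1]: print(plane(s,r[1],.01),r[3])
E
```

```text
t 11.23 tcp [ 0.4397 -0.2216  0.2745] yaw 4.8 F [-1.03  1.55  0.92] grip 0.251 shift mm [ 0.4 -0.5 -3.1] rows 0.1
[ 0.43738059 -0.22727954  0.01      ] 9
```

Request:
{"op": "move_arm", "data": {"targets": "0 0 0.0015 0 0; 0 0 0 0 0; 0 0 0 0 0; 0 0 0 0 0; 0 0 0 0 0; 0 0 0 0 0; 0 0 0 0 0"}}

```text
time: 11.87
tool_pos: [0.4397, -0.2216, 0.273]
ee_rot: [0.999, 0.042, 0.0, 0.0]
ft_force: [-0.0, 0.9, 1.2]
grip_width: 0.249
```

Request:
{"op": "move_arm", "data": {"targets": "0 0 -0.010 0 0; 0 0 -0.020 0 0; 0 0 -0.010 0 0; 0 0 0 0 0"}}

```text
time: 12.2
tool_pos: [0.4401, -0.2219, 0.3152]
ee_rot: [0.999, 0.042, 0.002, 0.001]
ft_force: [0.7, -0.8, -0.5]
grip_width: 0.254
```

```bash
python3 - <<'E'
from h import *
go((.551,-.3192,.30))
E
```

```text
t 12.2 tcp [ 0.4401 -0.2219  0.3152] yaw 4.81 F [ 0.72 -0.79 -0.46] grip 0.254 shift mm [102.3 106.2  15.8] rows 3.6
```

Request:
{"op": "move_arm", "data": {"targets": "0.008 0.009 0 0 0; 0.018 0.019 0 0 0; 0.020 0.0205 0 0 0; 0.020 0.0205 0 0 0; 0.018 0.019 0 0 0; 0.012 0.0125 0 0 0; 0.006 0.006 0.007 0 0; 0 0 0.009 0 0; 0 0 0 0 0; 0 0 0 0 0"}}

```text
time: 13.03
tool_pos: [0.5494, -0.3184, 0.2955]
ee_rot: [0.999, 0.042, -0.001, -0.001]
ft_force: [0.3, -0.4, -2.1]
grip_width: 0.253
```

```bash
python3 - <<'E'
from h import *
go((.551,-.3192,.2776)); s=read_camera("side")
p=proj(s,(.551,-.3192,.01)).astype(int); print(p)
b=cv2.resize(s["img"][p[1]-50:p[1]+30,p[0]-40:p[0]+40],(560,560),interpolation=cv2.INTER_CUBIC)
cv2.imwrite("pics/crop11.png",b)
E
```

```text
t 13.03 tcp [ 0.5494 -0.3184  0.2955] yaw 4.81 F [ 0.26 -0.44 -2.07] grip 0.253 shift mm [ 1.6  1.  17.9] rows 0.4
[351 152]
```

No more views available (12 used). The numbers have been consistent, so I press on blue.

Request:
{"op": "move_arm", "data": {"targets": "0.0013 0.0008 0.008 0 0; 0 0 0.006 0 0; 0 0 0.003 0 0; 0 0 0.002 0 0; 0 0 0.002 0 0; 0 0 0.0015 0 0; 0 0 0.001 0 0; 0 0 0 0 0; 0 0 0 0 0; 0 0 0 0 0"}}

```text
time: 13.92
tool_pos: [0.5516, -0.3199, 0.2736]
ee_rot: [0.999, 0.042, 0.0, 0.0]
ft_force: [-1.7, 1.5, 2.9]
grip_width: 0.249
```

Request:
{"op": "move_arm", "data": {"targets": "0 0 0 0 0; 0 0 0 0 0; 0 0 0 0 0; 0 0 0 0 0; 0 0 0 0 0"}}

```text
time: 14.33
tool_pos: [0.5516, -0.3199, 0.2735]
ee_rot: [0.999, 0.042, 0.0, 0.0]
ft_force: [-0.6, 1.1, 2.5]
grip_width: 0.251
```

```bash
python3 - <<'E'
from h import *
go((.551,-.3192,.2776))
s=read_camera("side");t=read_camera("top")
for n in HSV:
  for k,c in (("s",s),("t",t)):
    for r in tile(c,n): print(n,k,plane(c,r[0][0],.01).round(4),r[1] and plane(c,r[1],.01).round(4),r[3])
E
```

```text
t 14.33 tcp [ 0.5516 -0.3199  0.2735] yaw 4.81 F [-0.65  1.11  2.48] grip 0.251 shift mm [-0.6 -0.7 -4.1] rows 0.1
green s [ 0.5428 -0.1004  0.01  ] [ 0.5318 -0.1039  0.01  ] 33
green t [ 0.5459 -0.1017  0.01  ] [ 0.5323 -0.1031  0.01  ] 80
amber s [ 0.4388 -0.2058  0.01  ] None 0
amber s [ 0.6789 -0.0771  0.01  ] None 0
amber t [ 0.4386 -0.2075  0.01  ] [ 0.439  -0.2208  0.01  ] 21
amber t [ 0.6829 -0.0818  0.01  ] None 0
blue s [ 0.5517 -0.3046  0.01  ] [ 0.5499 -0.32    0.01  ] 26
blue t [ 0.5541 -0.2957  0.01  ] [ 0.558  -0.3072  0.01  ] 15
```

Tiles have not moved, and blue is held at about 3.5 N within about 1 mm of the mark. Lift and return.

Request:
{"op": "move_arm", "data": {"targets": "0 0 -0.010 0 0; 0 0 -0.025 0 0; 0 0 -0.030 0 0; 0 0 -0.030 0 0; 0 0 -0.015 0 0; 0 0 -0.005 0 0; 0 0 0 0 0"}}

```text
time: 15.02
tool_pos: [0.5516, -0.3199, 0.3898]
ee_rot: [0.999, 0.042, 0.001, 0.001]
ft_force: [0.5, -0.6, -0.6]
grip_width: 0.256
```

```bash
python3 - <<'E'
from h import *
go((.5322,.1525,.3865))
E
```

```text
t 15.02 tcp [ 0.5516 -0.3199  0.3898] yaw 4.81 F [ 0.53 -0.58 -0.64] grip 0.256 shift mm [  20.2 -472.4    2.6] rows 11.5
```

Request:
{"op": "move_arm", "data": {"targets": "0.0005 -0.012 0 0 0; 0.0011 -0.025 0 0 0; 0.0014 -0.033 0 0 0; 0.0014 -0.033 0 0 0; 0.0014 -0.033 0 0 0; 0.0014 -0.033 0 0 0; 0.0014 -0.033 0 0 0; 0.0014 -0.033 0 0 0; 0.0014 -0.033 0 0 0; 0.0014 -0.033 0 0 0"}}

```text
time: 15.85
tool_pos: [0.5381, -0.0166, 0.3868]
ee_rot: [0.999, 0.042, -0.001, -0.0]
ft_force: [-0.1, -0.1, -1.1]
grip_width: 0.248
```

Request:
{"op": "move_arm", "data": {"targets": "0.0014 -0.033 0 0 0; 0.0014 -0.033 0 0 0; 0.0012 -0.028 0 0 0; 0.001 -0.024 0 0 0; 0.001 -0.020 0 0 0; 0.001 -0.015 0 0 0; 0 -0.010 0 0 0; 0 0 0 0 0; 0 0 0 0 0"}}

```text
time: 16.6
tool_pos: [0.5321, 0.1443, 0.3876]
ee_rot: [0.999, 0.042, -0.001, 0.0]
ft_force: [0.5, 0.2, -1.6]
grip_width: 0.251
```

```bash
python3 - <<'E'
from h import *
go((.5322,.1525,.3865))
E
```

```text
t 16.6 tcp [0.5321 0.1443 0.3876] yaw 4.85 F [ 0.51  0.19 -1.62] grip 0.251 shift mm [ 0.8 -8.2  1.1] rows 0.2
```

Request:
{"op": "move_arm", "data": {"targets": "0.0005 -0.005 0 0 0; 0 -0.003 0 0 0; 0 0 0 0 0; 0 0 0 0 0; 0 0 0 0 0"}}

```text
time: 17.02
tool_pos: [0.5323, 0.1519, 0.3884]
ee_rot: [0.999, 0.042, -0.0, 0.0]
ft_force: [0.9, -0.2, -1.5]
grip_width: 0.247
```

```bash
python3 - <<'E'
from h import *
go((.5322,.1525,.2926))
E
```

```text
t 17.02 tcp [0.5323 0.1519 0.3884] yaw 4.78 F [ 0.88 -0.18 -1.48] grip 0.247 shift mm [-0.  -0.6 95.8] rows 2.3
```

Request:
{"op": "move_arm", "data": {"targets": "0 -0.0006 0.010 0 0; 0 0 0.015 0 0; 0 0 0.015 0 0; 0 0 0.015 0 0; 0 0 0.015 0 0; 0 0 0.010 0 0; 0 0 0.006 0 0; 0 0 0.004 0 0; 0 0 0 0 0; 0 0 0 0 0"}}

```text
time: 17.85
tool_pos: [0.5324, 0.1528, 0.2988]
ee_rot: [0.999, 0.042, 0.0, -0.0]
ft_force: [0.4, -0.2, -0.8]
grip_width: 0.249
```

```bash
python3 - <<'E'
from h import *
go((.5322,.1525,.2926))
E
```

```text
t 17.85 tcp [0.5324 0.1528 0.2988] yaw 4.81 F [ 0.39 -0.23 -0.85] grip 0.249 shift mm [-0.2  0.3  6.2] rows 0.2
```

Request:
{"op": "move_arm", "data": {"targets": "0 0 0.003 0 0; 0 0 0.002 0 0; 0 0 0.001 0 0; 0 0 0 0 0; 0 0 0 0 0"}}

```text
time: 18.27
tool_pos: [0.5323, 0.1528, 0.2927]
ee_rot: [0.999, 0.042, 0.0, -0.0]
ft_force: [-1.7, 0.0, 1.3]
grip_width: 0.251
```

```bash
python3 - <<'E'
from h import *
go((.5322,.1525,.2926))
E
```

```text
t 18.27 tcp [0.5323 0.1528 0.2927] yaw 4.81 F [-1.72  0.01  1.26] grip 0.251 shift mm [-0.1  0.3  0.1] rows 0.0
```

Collar is seated. Opening gradually, then straight up.

Request:
{"op": "move_arm", "data": {"targets": "0 0 0 0 0.3; 0 0 0 0 0.4; 0 0 0 0 0.55; 0 0 0 0 0.7; 0 0 0 0 0.85; 0 0 0 0 1; 0 0 0 0 1; 0 0 0 0 1; 0 0 0 0 1; 0 0 0 0 1"}}

```text
time: 19.1
tool_pos: [0.5322, 0.1528, 0.2924]
ee_rot: [0.999, 0.042, 0.0, -0.0]
ft_force: [0.3, 0.9, 0.7]
grip_width: 1.003
```

Request:
{"op": "move_arm", "data": {"targets": "0 0 -0.010 0 1; 0 0 -0.020 0 1; 0 0 -0.030 0 1; 0 0 -0.030 0 1; 0 0 -0.020 0 1; 0 0.012 0 0 1; 0 0.025 0 0 1; 0 0.035 0 0 1; 0 0.035 0 0 1; 0 0.035 0 0 1"}}

```text
time: 19.93
tool_pos: [0.5438, 0.0096, 0.4025]
ee_rot: [0.999, 0.042, -0.0, 0.0]
ft_force: [0.1, -0.3, -0.1]
grip_width: 1.001
```

Request:
{"op": "move_arm", "data": {"targets": "0 0.035 0 0 1; 0 0.035 0 0 1; 0 0.035 0 0 1; 0 0.035 0 0 1; 0 0.025 0 0 1; 0 0.012 0 0 1; 0 0 0 0 1; 0 0 0 0 1"}}

```text
time: 20.6
tool_pos: [0.5587, -0.1651, 0.4022]
ee_rot: [0.999, 0.041, -0.0, -0.0]
ft_force: [0.3, 1.0, -0.4]
grip_width: 1.003
```

```bash
python3 - <<'E'
from h import *
go((.5322,.1525,.2926))
a=cv2.imread("pics/top0.png"); b=cv2.imread("pics/side0.png")
t=read_camera("top"); s=read_camera("side")
for n,c,o in(("top",t["img"],a),("side",s["img"],b)):
    for nm,im in(("before",o),("now",c)):
        h=cv2.cvtColor(im,cv2.COLOR_BGR2HSV); m=cv2.inRange(h,(4,180,60),(14,255,255))
        nn,_,st,ce=cv2.connectedComponentsWithStats(m)
        print(n,nm,[(st[i].tolist(),ce[i].round(1).tolist()) for i in range(1,nn) if st[i,4]>15 and 200<ce[i][0]<310 and 150<ce[i][1]<280])
for n in HSV:
    for r in tile(t,n):
        if r[1]: print(n,plane(t,r[0][0],.01).round(4),plane(t,r[1],.01).round(4))
E
```

```text
t 20.6 tcp [ 0.5587 -0.1651  0.4022] yaw 4.75 F [ 0.33  1.01 -0.37] grip 1.003 shift mm [-1.000e-01 -3.186e+02  1.097e+02] rows 8.2
top before [([228, 189, 14, 12, 90], [234.7, 194.8]), ([239, 235, 7, 7, 30], [242.1, 237.7])]
top now [([228, 189, 15, 12, 99], [235.4, 194.8]), ([239, 235, 7, 7, 30], [242.2, 237.7])]
side before [([303, 154, 8, 5, 18], [306.7, 155.8]), ([253, 220, 12, 18, 150], [258.5, 228.4]), ([285, 254, 7, 11, 56], [288.0, 258.9])]
side now [([253, 220, 12, 18, 155], [258.7, 228.3]), ([285, 254, 7, 11, 58], [288.0, 259.0])]
green [ 0.5467 -0.0993  0.01  ] [ 0.5364 -0.0991  0.01  ]
```

```bash
python3 -c "
from h import *
s=read_camera('side')
for n in HSV:
    for r in tile(s,n): print(n,plane(s,r[0][0],.01).round(4))
print(bot.close_job())"
```

```text
green [ 0.543  -0.1012  0.01  ]
amber [ 0.4375 -0.2068  0.01  ]
amber [ 0.6789 -0.0771  0.01  ]
blue [ 0.5496 -0.3038  0.01  ]
the job is handed in; nothing more can be done
None
```

I took the orange probe from its fork, zeroed it on the steel pad, touched the green, amber and blue rings in that order, hung it back and let go. I handed the job in at about 21 s; it reports no verdict.

**Touches:** each was pressed about 4 mm by TCP height and held for half a second or more, within about 1–2 mm of the measured mark. The wrist read about 1–3 N while pressing, with roughly 1 N of noise. The weakest reading was amber, at 0.9–1.2 N, so that touch rests mostly on the press depth.

**Last checks:**
- **Probe:** its handle is at its starting pixels in both cameras, within 0.7 px.
- **Tiles:** the side camera puts all three within about 2 mm of where they started.
- **Top camera:** the final picture disagreed by 2–4 mm on green, probably because the arm covered part of the tile; it found no amber or blue ring at all.
- **Not checked:** I did not measure the bystanders again at the end. My route kept above them.
- **Blue by picture:** I used up all 12 views before this touch, so I judged it from numbers only.

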